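Gauge the paint on the nest box roof

TASK

Take the hand-held paint gauge out of its steel fork, press its sprung nose squarely onto the middle of the round pad on the nest box with the single sloping roof (not the one with the ridged roof), gently, at about 7 N so that the nose goes in roughly 3 mm, and hold it still there for two seconds. Then hang the gauge back in its fork, nose down with the collar resting on both prongs, and let go. Leave the nest boxes and everything else on the table standing where they are.

Things in the scene. Friction and masses are not known exactly. Their poses are not given: they have to be found in the camera images.
- gauge: Hand-held paint gauge, black and grey, loose, 0.18 to 0.28 kg; hangs upright in the fork. Origin: centre of the underside of its black collar (60 mm across, 8 mm thick); z points along its axis up to the handle. Below the collar a black barrel 30 mm in diameter reaches z = -65 mm, then the steel nose to z = -90 mm. Its x and y start nearly along the rack's.
- handle (a point): Middle of the gauge's grey handle, 50 mm above the gauge's origin on its axis. The handle is an upright block from the collar's top to 88 mm above the gauge's origin, 26 mm thick along the gauge's y (grip across this) and 38 mm along its x. Fingertips must stay above the collar.
- nose_end (a point): Where the flat end of the gauge's steel nose (foot 18 mm across) is while nothing presses on it: on the axis, 90 mm below the gauge's origin. This point stays with the gauge when the nose is pushed in. The nose slides up to 7 mm into the barrel on a spring: about 1 N to start it, then 2 N per mm (3 mm in is 7 N, fully in is 15 N). The soft wood marks if pressed above 22 N.
- rack: Fixed fork stand for the gauge: wooden base 140 x 120 x 16 mm and a wooden column 122 mm high at its +x (rear) side, its near face at x = 48 mm. Origin: underside of the base, straight below where the gauge hangs.
- fork (a point): Point midway between the stand's two level steel prongs, 120 mm above the table at the height of their top faces: the gauge's origin hangs here. The prongs run along the rack's x from the column to 45 mm on the -x side, each 14 mm wide, with 40 mm clear between them; open above and at the -x end.
- house: Nest box of pale plywood with a single sloping (lean-to) roof, loose, about 0.9 kg. Walls 110 x 110 mm, roof board 165 mm up the slope by 130 mm wide, highest point about 160 mm. The roof slopes at 35 degrees, low at its -x side and rising to +x, so it faces -x and up. Origin: centre of the underside on the table.
- roof: Sloping roof board of that nest box. Origin: centre of its outer face, 110 mm above the table and 7 mm to -x of the house's origin; z is its outward normal (35 degrees from vertical, leaning to the house's -x), y is level. Centred on it is a round flat wooden test pad, 36 mm across. Its face stands 3 to 15 mm proud of the roof, different each time: find it by touch.
- gable: Another nest box, with a ridged roof of two slopes, 100 x 110 mm walls, 120 mm high; it has such a pad too; leave it. Origin: centre of its underside.
- jar: Closed glass jar, 72 mm across, 90 mm high; leave it. Origin: underside.
- roll: Standing paper roll, 110 mm across, 100 mm high; leave it. Origin: underside.
- glue: Slim white bottle, 28 mm across, 110 mm high; leave it. Origin: underside.
- can: Steel can, 66 mm across, 80 mm high; leave it. Origin: underside.
- mug: White mug, 80 mm across, 95 mm high; leave it. Origin: underside.
- brush: Brush lying on the table near the robot, 190 mm long; leave it.

How it is judged:
By the outcome, as a careful person would: the job done as asked, in the order asked, and still so for the second after the job is handed in, with the robot touching nothing.
It also fails if it takes over 58 s, if anything falls off the work surface, if the arm or the gripper's body presses on something with over 40 N, if the wrist force passes 120 N, or if a joint passes its speed limit or range.

ROBOT

A 6-joint arm with a two-finger parallel gripper is mounted at the origin on the work surface. World frame = base frame: x ahead of the robot, y to its left, z up, the work surface at z = 0. Lengths are in m, angles in rad, forces in N, time in s.
With the tool pointing down it reaches from about 0.25 to 0.775 m from the base axis. Payload 4 kg.
Tool frame: the origin (TCP) lies between the finger pads; the fingertips stand 11 mm ahead of it and the grasp point (between the pads) lies 8 mm behind it (robot.tip_extent is the z of the fingertips in the tool frame, in m); z points along the fingers, y is the line along which they close (so a half turn about z gives the same grasp; the last joint's range is limited). The gripper opens to 94 mm and grips with 3 to 60 N. Pads are 16 mm wide; open, the fingers measure 119 mm over their backs; the gripper's body (75 mm by 177 mm) begins 78 mm behind the grasp point.
Start: joints at [-1.272, 0.087, 1.371, -0, 1.684, -0.103], TCP at [0.215, -0.506, 0.217] pointing down, gripper open.
Joint ranges: [-3.1, 3.1], [-0.76, 2.03], [0.27, 2.55], [-1.08, 4.22], [0.17, 2.65], [-2.57, 2.57]. Speed limits (rad/s): [2.79, 2.79, 3.14, 3.14, 3.14, 3.14].

INTERFACE

Orientations are given as [roll, pitch, yaw] about the fixed x, y, z axes, in that order (R = Rz(yaw) Ry(pitch) Rx(roll)).
In Python, from bench import robot, imaging gives the robot as it stands.
- The arm moves only by the shell command python3 -m pendant 'ROWS'. ROWS is JSON, a list of rows, each a list of 7 numbers: the shift along the world's x, y, z in cm, then the turn, a rotation vector about the world's x, y, z in degrees, then the opening, from 0 (shut) to 1 (fully open). In form: [[dx, dy, dz, ax, ay, az, jaw], ...]. A call has 1 to 8 rows; each row shifts and turns the commanded pose from where the row before left it; what a row does not reach is not made up. A row lasts 1/10 s, in which the tool goes at most 50 mm and 8.59 degrees, less where a joint would pass 70% of its speed; a pose out of reach is approached as far as the arm can. A call is refused whole if a number of a shift passes 5 or a number of a turn 8.59, either way. A call with a gripper value outside its range is refused whole. The fingers move at their own pace and stop on an object; the grip force is fixed at half the most. Time passes only in rows, so rows that do not move let the fingers close. It gives the time, the measured TCP pose, the force, the opening and the grip force at its end, in the units of the state.
- robot.get_obs(): the state, without advancing time (a new reading comes with each control period).
- imaging.snapshot(name): name is "scene" or "top" or "wrist"; returns the picture (480x640x3 uint8, red, green, blue); there is no depth.
- imaging.camera_params(name): a dict with "camera_matrix" (3x3 intrinsics, pixels), "R" (3x3) and "t" (3): a world point X has camera coordinates R X + t. Camera axes: x right, y down, z forward; pixel columns grow to the right and rows downward; lengths in m; the calibration is good to about 2 mm. A picture is of the moment at which its call begins: read the wrist's pose just before it. camera_params takes no time and is no camera call; for the wrist camera it gives the pose at the moment of the call.
- robot.close_job(): hands the job in; it is judged then, once.
The state is a dict: "time": time; "joint_positions": joint angles; "qvel": joint speeds; "joint_torque": joint torques, N m; "tool_pos": TCP position; "ee_rot": TCP orientation; "wrist_force": force on the tool from outside, world axes, zero at the start; "wrist_torque": the same for the moment, N m; "width": finger opening in m; "finger_force": force on a finger pad.
Only numpy, scipy, OpenCV 4.12 (cv2) and the standard library are available. Lean on these libraries where they do the work, as an engineer would, in place of code of your own. Each camera call takes 0.05 s, during which the arm holds its last target. There are 200 camera calls.

## Working session

There is one attempt and no reset: what is moved stays moved. The work goes in short steps, Python scripts to look and compute and a shell command to move; the robot and the scene stay as the last step left them, time stands still between calls to the robot, and variables do not carry over. Pictures are saved under pics/ and viewed, at most 10 in all, crops included, and the job is handed in when it is done.

```bash
mkdir -p pics; ls; python3 - <<'E'
from bench import robot, imaging
import cv2
for n in("scene","top"):
    im=imaging.snapshot(n); cv2.imwrite(f"pics/{n}0.png",im[:,:,::-1])
    p=imaging.camera_params(n); print(n,p)
o=robot.get_obs(); print(o); print(robot.tip_extent)
E
```

```text
pics
scene {'camera_matrix': array([[595.58805664,   0.        , 328.17575011],
       [  0.        , 595.58805664, 247.81120442],
       [  0.        ,   0.        ,   1.        ]]), 'R': array([[-0.33283386,  0.94289035,  0.01339444],
       [ 0.77921637,  0.28300224, -0.55922409],
       [-0.53107765, -0.17569155, -0.82890832]]), 't': array([ 0.19252934, -0.37268703,  1.40916021])}
top {'camera_matrix': array([[535.76808728,   0.        , 311.20446785],
       [  0.        , 535.76808728, 229.20691407],
       [  0.        ,   0.        ,   1.        ]]), 'R': array([[ 3.65752405e-02, -9.99330900e-01, -7.05386412e-05],
       [-9.78967326e-01, -3.58157621e-02, -2.00848714e-01],
       [ 2.00711799e-01,  7.41514504e-03, -9.79622269e-01]]), 't': array([-0.0251975 ,  0.57991696,  1.03548795])}
{'time': 0.1, 'joint_positions': array([-1.27207059e+00,  8.78543397e-02,  1.37211307e+00, -1.39149708e-05,
        1.68362776e+00, -1.03084288e-01]), 'qvel': array([-0.00147521, -0.00195393, -0.00246943,  0.00071175,  0.00165136,
       -0.00172191]), 'joint_torque': array([ 2.59180058e-03, -3.41254342e+01, -3.03300548e+01,  7.22238561e-02,
        3.05058213e-02, -9.90691569e-05]), 'tool_pos': array([ 0.21495081, -0.50572376,  0.2154308 ]), 'ee_rot': array([-3.13959934e+00, -1.92306633e-04,  4.01808284e-01]), 'wrist_force': array([-0.21735657,  0.41465997,  0.07904541]), 'wrist_torque': array([ 0.01777521, -0.02405548,  0.04625346]), 'finger_force': 0.0, 'width': 0.09416821602541248}
0.011
```

View pics/top0.png

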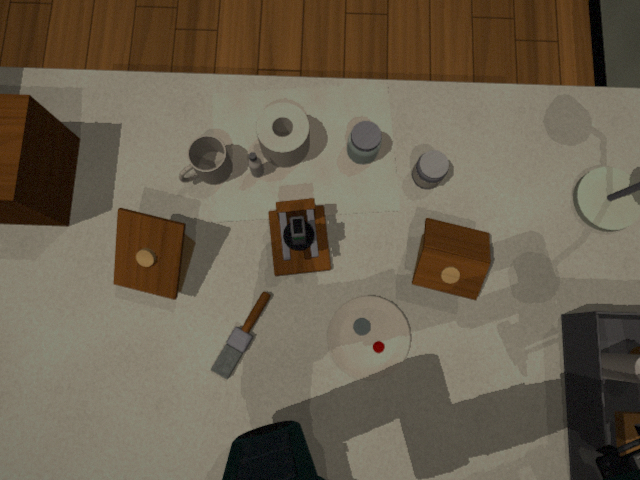

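View pics/scene0.png

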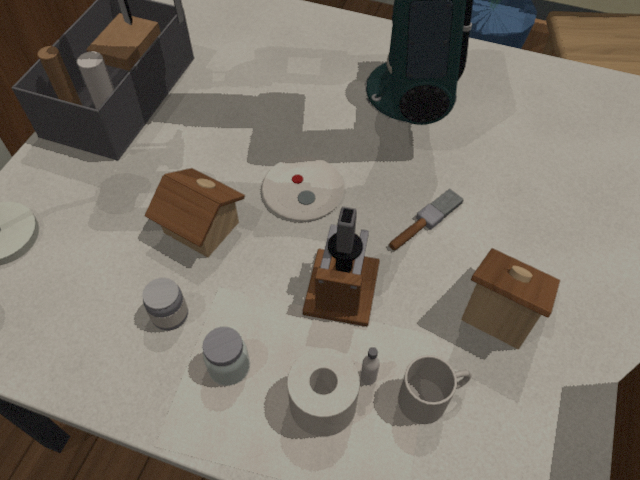

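The top view shows the lean-to house on the left (roof about (150,253), pad (146,258)), the gauge in its fork at (299,232), and the gable on the right (450,260). In the scene view the lean-to house is at (512,298), with its tall wall facing that camera, and the gauge is at (346,235).

```bash
cat > h.py <<'E'
import numpy as np, cv2
from bench import robot, imaging
from scipy.spatial.transform import Rotation as Ro
def P(p): return p["camera_matrix"]@np.c_[p["R"],p["t"]]
def tri(p1,u1,p2,u2):
    X=cv2.triangulatePoints(P(p1),P(p2),np.array(u1,float).reshape(2,1),np.array(u2,float).reshape(2,1))[:,0]; X=X[:3]/X[3]
    e=[np.linalg.norm((lambda q:q[:2]/q[2])(P(p)@np.r_[X,1])-u) for p,u in((p1,u1),(p2,u2))]
    return X,np.round(e,1)
def cast(p,u,z):
    d=p["R"].T@np.linalg.solve(p["camera_matrix"],[u[0],u[1],1]); c=-p["R"].T@p["t"]
    return c+d*(z-c[2])/d[2]
def blobs(m,amin=50):
    cs,_=cv2.findContours(m.astype(np.uint8),cv2.RETR_EXTERNAL,cv2.CHAIN_APPROX_NONE)
    return [c for c in cs if cv2.contourArea(c)>amin]
def proj(p,X):
    q=P(p)@np.r_[X,1]; return q[:2]/q[2]
E
python3 - <<'E'
from h import *
t=cv2.imread("pics/top0.png"); s=cv2.imread("pics/scene0.png")
for n,im,(x0,y0,x1,y1) in(("top",t,(100,195,200,310)),("scene",s,(455,240,570,350))):
    h=cv2.cvtColor(im,cv2.COLOR_BGR2HSV)
    sub=h[y0:y1,x0:x1]
    m=((sub[...,1]>130)&(sub[...,0]<20))
    c=max(blobs(m),key=cv2.contourArea)
    q=cv2.approxPolyDP(cv2.convexHull(c),4,True)[:,0]+[x0,y0]
    print(n,"roof",q.tolist(), "inside hsv")
    hull=np.zeros(m.shape,np.uint8); cv2.fillPoly(hull,[cv2.convexHull(c)],1)
    pad=(hull>0)&(sub[...,1]<135)&(sub[...,2]>90)
    for b in blobs(pad,30):
        e=cv2.fitEllipse(b); print(" pad",np.array(e[0])+[x0,y0],e[1],e[2])
a=np.hstack([cv2.resize(t[185:285,255:345],None,fx=4,fy=4,interpolation=2),cv2.resize(s[200:330,295:390],(292,400),interpolation=2)])
cv2.imwrite("pics/c1.png",a); print(a.shape)
E
```

```text
top roof [[120, 208], [184, 224], [193, 245], [175, 298], [114, 283]] inside hsv
 pad [144.37857819 257.38460159] (13.365460395812988, 16.94870376586914) 134.4923858642578
scene roof [[492, 249], [558, 280], [548, 316], [471, 279]] inside hsv
 pad [520.63770294 273.86748505] (14.92119312286377, 23.187400817871094) 116.41399383544922
(400, 652, 3)
```

View pics/c1.png

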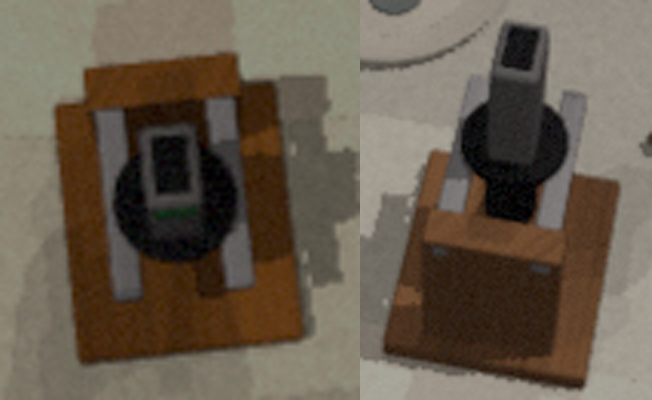

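The crop shows the gauge in the fork: handle top at about (171,167) in the top crop and (163,46) in the scene crop. The prongs run up to the column at the rear, with a small yaw.

```bash
python3 - <<'E'
from h import *
pt,ps=imaging.camera_params("top"),imaging.camera_params("scene")
T=lambda x,y:np.array([255+x/4-.375,185+y/4-.375]); S=lambda x,y:np.array([295+(x-360)/3.074-.33,200+y/3.077-.33])
np.set_printoptions(precision=4,suppress=True)
print("handle top",tri(pt,T(171,167),ps,S(523,46)))
print("prong tips L", tri(pt,T(127,299),ps,S(574,94)))
a=cast(pt,T(110,112),.12);b=cast(pt,T(127,299),.12);c=cast(pt,T(223,100),.12);d=cast(pt,T(240,288),.12)
print(a,b,c,d); 
for p,q in((b,a),(d,c)): print("yaw",np.degrees(np.arctan2(*(p-q)[1::-1]))-180)
print("tip mid",(b+d)/2)
col=cast(pt,T(86,70),.138);col2=cast(pt,T(240,55),.138);v=col-col2;print("col yaw",np.degrees(np.arctan2(v[1],v[0]))-90)
for h in("pad",): print(h,tri(pt,(144.4,257.4),ps,(520.6,273.9)))
tr=[(120,208),(184,224),(175,298),(114,283)]; # hi-left,hi-right,lo-right,lo-left
X,e=tri(pt,tr[0],ps,(548,316));print("hiL",X,e)
X,e=tri(pt,tr[1],ps,(471,279));print("hiR",X,e)
X,e=tri(pt,tr[2],ps,(492,249));print("loR",X,e)
X,e=tri(pt,tr[3],ps,(558,280));print("loL",X,e)
E
```

```text
handle top (array([0.5537, 0.0202, 0.2089]), array([0.5, 0.4]))
prong tips L (array([0.5082, 0.0404, 0.1167]), array([0.2, 0.2]))
[0.5986 0.0531 0.12  ] [0.5076 0.0407 0.12  ] [ 0.6066 -0.0014  0.12  ] [ 0.5148 -0.0129  0.12  ]
yaw -352.22776904621446
yaw -352.8617817099166
tip mid [0.5112 0.0139 0.12  ]
col yaw 7.839805835656378
pad (array([0.5024, 0.3124, 0.114 ]), array([0.4, 0.3]))
hiL [0.5894 0.3574 0.1495] [0.2 0.2]
hiR [0.5634 0.2336 0.1483] [0.3 0.3]
loR [0.4305 0.262  0.0622] [0.5 0.5]
loL [0.4559 0.3849 0.0623] [0.1 0.1]
```

```bash
R='[1.7,2.63,0.5,0,0,8.23,1]'; true
python3 -m pendant '[[1.7,2.63,0.6,0,0,8.23,1],[1.7,2.63,0.6,0,0,8.23,1],[1.7,2.63,0.6,0,0,8.23,1],[1.7,2.63,0.6,0,0,8.23,1],[1.7,2.63,0.6,0,0,8.23,1],[1.7,2.63,0.6,0,0,8.23,1],[1.7,2.63,0.6,0,0,8.23,1],[1.7,2.63,0.6,0,0,8.23,1]]'
python3 -m pendant '[[1.7,2.63,0.6,0,0,8.23,1],[1.7,2.63,0.6,0,0,8.23,1],[1.7,2.63,0.6,0,0,8.23,1],[1.7,2.63,0.6,0,0,8.23,1],[1.7,2.63,0.6,0,0,8.23,1],[1.7,2.63,0.6,0,0,8.23,1],[1.7,2.63,0.6,0,0,8.23,1],[1.7,2.63,0.6,0,0,8.23,1]]'
python3 - <<'E'
from h import *
o=robot.get_obs();p=imaging.camera_params("wrist");print(o["joint_positions"],o["tool_pos"],o["ee_rot"])
R=Ro.from_euler("xyz",o["ee_rot"]).as_matrix();c=-p["R"].T@p["t"]
print("cam in tool",R.T@(c-o["tool_pos"]),"axis in tool",R.T@p["R"][2],p["camera_matrix"][0])
E
```

```text
time: 0.9
tool_pos: [0.3514, -0.2945, 0.2642]
ee_rot: [-3.141, -0.001, 1.557]
wrist_force: [-0.1, -0.8, 0.9]
width: 0.0941
finger_force: 0.0
time: 1.7
tool_pos: [0.4875, -0.0842, 0.3122]
ee_rot: [-3.141, -0.001, 2.706]
wrist_force: [0.5, -0.5, 0.2]
width: 0.0937
finger_force: 0.0
[-2.85654462e-01 -3.48016950e-02  1.30750542e+00  1.65528178e-05
  1.86976237e+00 -1.42086145e+00] [ 0.48745113 -0.08416171  0.31222427] [-3.14147783e+00 -8.66004226e-04  2.70600814e+00]
cam in tool [ 0.0833957   0.00083373 -0.17029243] axis in tool [-0.28502828 -0.00193599  0.95851715] [390.50032431   0.         319.07575682]
```

```bash
python3 -m pendant '[[1.7,2.6,0.2,0,0,8.15,1],[1.7,2.6,0.2,0,0,8.15,1],[1.7,2.6,0.2,0,0,8.15,1],[1.6,2.6,0.2,0,0,8.15,1],[0,0,0,0,0,0,1],[0,0,0,0,0,0,1]]'
python3 - <<'E'
from h import *
o=robot.get_obs();p=imaging.camera_params("wrist");print(o["joint_positions"],o["tool_pos"],o["ee_rot"])
im=imaging.snapshot("wrist");cv2.imwrite("pics/w1.png",im[:,:,::-1]);np.save("w1.npy",p,allow_pickle=True)
for z in(.12,.208): print(proj(p,[.5556,.020,z]))
E
```

```text
time: 2.3
tool_pos: [0.5539, 0.0188, 0.3197]
ee_rot: [-3.141, -0.002, -3.015]
wrist_force: [-0.7, 0.1, -0.0]
width: 0.094
finger_force: 0.0
[-6.81085430e-02  1.01947816e-01  1.15197673e+00 -5.37495120e-04
  1.88947978e+00 -1.76595673e+00] [0.55393684 0.01877149 0.31968317] [-3.14144293e+00 -1.87629096e-03 -3.01470887e+00]
[320.05426185 214.89406879]
[320.12475307 240.89695435]
```

View pics/w1.png

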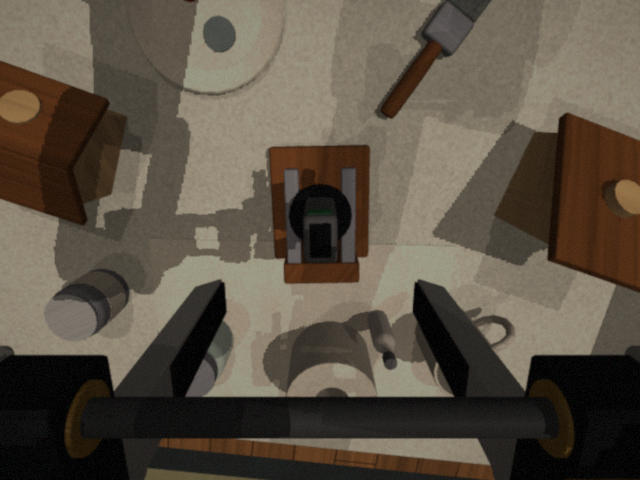

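The wrist view shows the gauge lined up with the gripper: handle top at (320,240), collar at about (320,213), with the prongs vertical either side. The house pad is at the right edge, (627,196).

```bash
python3 - <<'E'
from h import *
p=np.load("w1.npy",allow_pickle=True).item(); im=cv2.imread("pics/w1.png"); g=im.max(2)
sub=g[175:275,280:360]; m=sub<32
c=max(blobs(m,100),key=cv2.contourArea)[:,0]+[280,175]
print(c.min(0),c.max(0), "row of leftmost", c[c[:,0]==c[:,0].min()][:,1].mean(), c[c[:,0]==c[:,0].max()][:,1].mean())
arc=c[(c[:,1]<228)]
e=cv2.fitEllipse(arc.astype(np.float32)); print("collar",e)
print("collar ctr z=.128",cast(p,e[0],.128))
# handle top: dark recess + grey rim
for y in range(215,262,3): print(y,g[y,296:346:2])
E
```

```text
[289 184] [350 262] row of leftmost 215.0 214.0
collar ((319.450927734375, 206.0522003173828), (41.98500061035156, 64.08441162109375), 90.38006591796875)
collar ctr z=.128 [0.5453949 0.0181117 0.128    ]
215 [ 5 15  6  4 17 27 32 35 33 35 33 33 35 37 39 37 35 35 33 39 23  9  7 10
 11]
218 [ 6  4  2 12 35 46 54 54 53 52 57 53 49 51 55 56 57 55 60 54 38 10  7  3
 14]
221 [ 7  7  5 14 39 50 63 65 58 60 61 61 59 62 62 62 64 61 63 59 49  9 14 13
  9]
224 [ 5  3  6 14 38 51 54 27 22 17 15 18 20 19 13 10 12 22 65 57 47 17  9  3
  6]
227 [10  9  4 13 38 51 48 14 14 14 13  7  7  7  6  5 13 28 62 57 51 12  4 14
 11]
230 [18  6  6 12 36 29 34  6 14 10 13  8  9 12  5 13  9 21 54 60 49 13  5  6
 12]
233 [ 7  7  9  9 29 33 30 14  5 10  7 17 10 12 10 12  6 20 57 57 52 12  1  7
 21]
236 [48 19  9  8 24 34 34  4  5  3 10  8 10 11 11  8 14 11 60 57 50 11 12 46
 82]
239 [56 54 36 13 28 29 29 10  8  4 12 10 12  5 11  0 15 19 59 57 51 17 30 69
 82]
242 [69 79 57 34 27 32 33  9  4 10  6  9  6  7  6 16  5 17 59 56 46 34 34 73
 81]
245 [94 97 72 25 26 33 36  9  8 11  8  8  7 14  8  5  4 17 59 54 48 33 38 70
 84]
248 [95 88 74 30 28 36 33  9  8  4  3  9  3 12 13 10  2 11 29 32 33 31 32 70
 85]
251 [100 101  76  37  29  33  30  20   8   7   6   6   3   3   7  13   4  12
  32  26  39  31  36  69  89]
254 [100 101  79  36  26  33  30  12   4   6  13   8   2  13   6   3   9   5
  26  31  49  29  32  67  88]
257 [ 99 101  82  41  30  32  31  19  10  11  15  19  22  13  20  16  19  21
  29  29  47  27  33  70  86]
260 [98 97 85 43 33 31 31 31 33 37 30 31 31 29 34 31 32 31 27 38 38 28 31 65
 83]
```

```bash
python3 - <<'E'
from h import *
p=np.load("w1.npy",allow_pickle=True).item(); im=cv2.imread("pics/w1.png"); g=im.max(2)
u=np.array([np.cos(.133),np.sin(.133),0])
for x in(.5536,.5556):
    o=np.array([x,.020,0]); print(x,[proj(p,o+k*u+[0,0,z]).round(1).tolist() for k,z in((-.03,.12),(-.03,.128),(-.019,.208),(.019,.208),(-.045,.12),(.048,.138))])
print("centre col rows"); print(g[178:290:1,321].tolist())
print("prong L", g[160:185,293].tolist(), "prong R", g[160:185,348].tolist())
E
```

```text
0.5536 [[320.2, 181.9], [320.2, 183.1], [320.3, 213.7], [320.6, 262.2], [320.1, 165.9], [320.6, 265.9]]
0.5556 [[319.9, 184.0], [319.9, 185.3], [320.0, 216.3], [320.3, 264.6], [319.8, 168.0], [320.3, 267.9]]
centre col rows
[60, 59, 63, 61, 57, 47, 25, 10, 11, 6, 9, 8, 12, 13, 5, 6, 9, 8, 8, 16, 26, 22, 26, 27, 23, 27, 26, 27, 24, 27, 27, 27, 28, 29, 33, 42, 43, 32, 45, 46, 54, 55, 59, 63, 57, 40, 22, 9, 4, 10, 12, 12, 4, 7, 4, 10, 15, 11, 13, 12, 15, 8, 13, 10, 12, 10, 11, 9, 10, 3, 7, 3, 6, 3, 8, 3, 4, 5, 8, 15, 27, 30, 31, 30, 33, 51, 66, 74, 74, 77, 75, 75, 75, 73, 73, 73, 75, 74, 82, 79, 75, 78, 76, 77, 83, 113, 139, 144, 144, 148, 147, 145]
prong L [99, 99, 100, 97, 96, 97, 96, 92, 70, 71, 85, 99, 100, 105, 104, 105, 103, 102, 102, 101, 103, 104, 97, 103, 95] prong R [71, 73, 70, 70, 69, 71, 64, 56, 53, 72, 75, 78, 82, 77, 79, 83, 78, 76, 76, 79, 77, 80, 79, 80, 79]
```

```bash
python3 -m pendant '[[0,0.15,-4,0,0,0,1],[0,0,-4,0,0,0,1],[0,0,-4,0,0,0,1],[0,0,-2.5,0,0,0,1],[0,0,-1.2,0,0,0,1],[0,0,0,0,0,0,1],[0,0,0,0,0,0,0]]'
python3 -m pendant '[[0,0,0,0,0,0,0],[0,0,0,0,0,0,0],[0,0,0,0,0,0,0],[0,0,0,0,0,0,0]]'
```

```text
time: 3.05
tool_pos: [0.5547, 0.0194, 0.1652]
ee_rot: [-3.141, 0.002, -3.015]
wrist_force: [-0.3, -0.4, 0.9]
width: 0.0893
finger_force: 0.0
time: 3.45
tool_pos: [0.5544, 0.0201, 0.1641]
ee_rot: [-3.141, 0.001, -3.014]
wrist_force: [-0.2, 0.3, -0.5]
width: 0.0575
finger_force: 0.0
```

```bash
python3 -m pendant '[[0,0,0,0,0,0,0],[0,0,0,0,0,0,0],[0,0,0,0,0,0,0],[0,0,0,0,0,0,0],[0,0,0,0,0,0,0],[0,0,0,0,0,0,0]]'
```

```text
time: 4.05
tool_pos: [0.554, 0.0199, 0.1634]
ee_rot: [-3.141, -0.0, -3.014]
wrist_force: [-0.1, 0.4, -0.2]
width: 0.0257
finger_force: 29.9
```

```bash
python3 -m pendant '[[0,0,1,0,0,0,0],[0,0,2,0,0,0,0],[0,0,4,0,0,0,0],[0,0,4,0,0,0,0],[0,0,4,0,0,0,0],[0,0,4,0,0,0,0],[-1,2,0,0,0,0,0],[-2,4,0,0,0,-5,0]]'
python3 -m pendant '[[-2,3,0,0,0,-7,0],[-2,3,0,0,0,-7,0],[0,2,0,0,0,0,0],[0,0,0,0,0,0,0],[0,0,0,0,0,0,0]]'
python3 - <<'E'
from h import *
o=robot.get_obs();p=imaging.camera_params("wrist");print(o["joint_positions"],o["tool_pos"],o["ee_rot"])
im=imaging.snapshot("wrist");cv2.imwrite("pics/w2.png",im[:,:,::-1]);np.save("w2.npy",p,allow_pickle=True)
print(proj(p,[.5024,.3124,.114]))
E
```

```text
time: 4.85
tool_pos: [0.5252, 0.0789, 0.355]
ee_rot: [-3.141, 0.003, -3.108]
wrist_force: [0.4, 1.3, -2.2]
width: 0.0258
finger_force: 30.0
time: 5.35
tool_pos: [0.4839, 0.1601, 0.3536]
ee_rot: [-3.141, -0.0, 2.938]
wrist_force: [0.6, -0.2, -2.3]
width: 0.0262
finger_force: 30.0
[ 2.08605009e-01  1.14495898e-02  1.17973221e+00 -4.51664833e-04
  1.95064618e+00 -1.15916151e+00] [0.4839198  0.16014694 0.35361181] [-3.14111405e+00 -4.77814124e-05  2.93839542e+00]
[463.82543281 192.79892259]
```

View pics/w2.png

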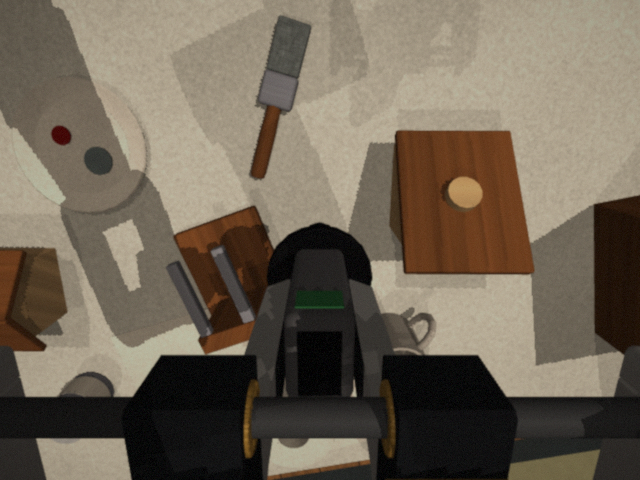

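The wrist view shows the house at right: pad (464,192), roof edges nearly level in the picture (corners about (397,131), (510,131), (532,272), (405,272)).

```bash
cat > m.py <<'E'
from h import *
np.set_printoptions(precision=4,suppress=True)
p=np.load("w2.npy",allow_pickle=True).item(); im=cv2.imread("pics/w2.png"); pt,ps=imaging.camera_params("top"),imaging.camera_params("scene")
x0,y0,x1,y1=385,115,545,285
h=cv2.cvtColor(im[y0:y1,x0:x1],cv2.COLOR_BGR2HSV)
m=(h[...,2]>130)&(h[...,0]<25)&(h[...,1]>60)
for b in blobs(m,150):
    e=cv2.fitEllipse(b); print(np.array(e[0])+[x0,y0],e[1:])
m=(h[...,1]>130)&(h[...,0]<20)
c=max(blobs(m),key=cv2.contourArea); q=cv2.approxPolyDP(cv2.convexHull(c),5,True)[:,0]+[x0,y0]; print(q.tolist())
E
python3 m.py; cat >> m.py <<'E'
u=np.array(eval(__import__("sys").argv[1]))
print("pad w+s",tri(p,u,ps,(520.6,273.9)),"w+t",tri(p,u,pt,(144.4,257.4)))
E
python3 m.py '(464.5,191.5)'; python3 - <<'E'
from h import *
p=np.load("w2.npy",allow_pickle=True).item(); pt,ps=imaging.camera_params("top"),imaging.camera_params("scene")
W=[(532,272),(405,272),(397,131),(510,131)];T=[(120,208),(184,224),(175,298),(114,283)];S=[(548,316),(471,279),(492,249),(558,280)]
for w,t,s in zip(W,T,S): print(tri(p,w,ps,s),tri(p,w,pt,t))
E
```

```text
[465.2179 191.8136] ((29.55200958251953, 34.56869888305664), 115.11894989013672)
[[508, 131], [533, 271], [405, 272], [391, 225], [396, 133]]
[465.2179 191.8136] ((29.55200958251953, 34.56869888305664), 115.11894989013672)
[[508, 131], [533, 271], [405, 272], [391, 225], [396, 133]]
pad w+s (array([0.5016, 0.3125, 0.1127]), array([1.1, 0.3])) w+t (array([0.5039, 0.3169, 0.1025]), array([0.2, 0. ]))
(array([0.58944665, 0.35841139, 0.1504742 ]), array([2.2, 0.7])) (array([0.58772311, 0.35617619, 0.15505752]), array([2.4, 0.7]))
(array([0.56384637, 0.23336344, 0.14873403]), array([0.4, 0.1])) (array([0.56273646, 0.23340749, 0.15130199]), array([0., 0.]))
(array([0.42880344, 0.26273821, 0.06018105]), array([0.4, 0.1])) (array([0.43066748, 0.26389118, 0.0508752 ]), array([1.2, 0.4]))
(array([0.45498884, 0.38580918, 0.06173791]), array([2.1, 0.6])) (array([0.45272362, 0.37490326, 0.09023454]), array([1.2, 0.4]))
```

```bash
python3 -m pendant '[[-2,1.9,-1.75,-1.44,-6.85,0,0],[-2,1.9,-1.75,-1.44,-6.85,0,0],[-2,1.9,-1.75,-1.44,-6.85,0,0],[-2,1.9,-1.75,-1.44,-6.85,0,0],[-2,1.9,-1.75,-1.44,-6.85,0,0],[0,0,0,0,0,0,0],[0,0,0,0,0,0,0],[0,0,0,0,0,0,0]]'
python3 - <<'E'
from h import *
o=robot.get_obs();p=imaging.camera_params("wrist");print(o["joint_positions"],o["tool_pos"],o["ee_rot"])
R=Ro.from_euler("xyz",o["ee_rot"]).as_matrix();print(R)
im=imaging.snapshot("wrist");cv2.imwrite("pics/w3.png",im[:,:,::-1]);np.save("w3.npy",p,allow_pickle=True)
print(proj(p,[.5035,.3115,.116]))
E
```

```text
time: 6.2
tool_pos: [0.3857, 0.2545, 0.2681]
ee_rot: [3.141, 0.612, 2.934]
wrist_force: [0.9, -0.9, -2.4]
width: 0.026
finger_force: 30.0
[ 0.82588725 -0.36590168  1.78850275 -0.52442753  1.39949988 -0.53113083] [0.38567265 0.25454125 0.2681123 ] [3.1410542  0.61213281 2.93392427]
[[-8.00839923e-01  2.05876159e-01  5.62379254e-01]
 [ 1.68741868e-01  9.78577954e-01 -1.17946467e-01]
 [-5.74614306e-01  4.40685874e-04 -8.18424221e-01]]
[404.98819293 212.6559907 ]
```

View pics/w3.png

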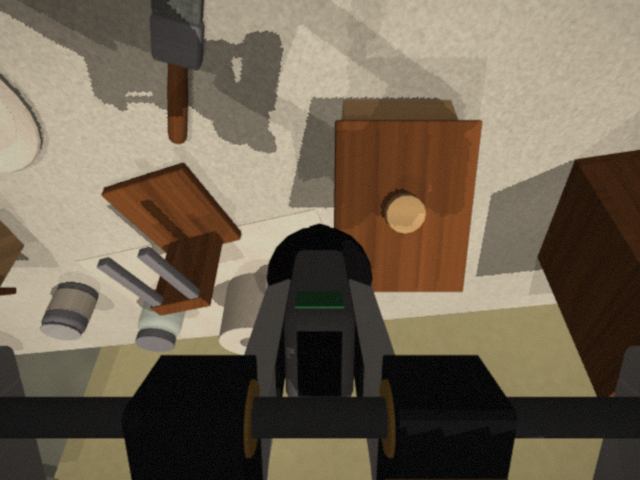

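The wrist view, taken nearly along the roof normal, shows the pad face at (406,214). The roof corners are (336,121), (481,121) and (463,292), so the level edges are horizontal in the picture.

```bash
cat > n.py <<'E'
from h import *
np.set_printoptions(precision=4,suppress=True)
W={k:np.load(k+".npy",allow_pickle=True).item() for k in("w2","w3")}
pad={}
for k,(x0,y0,x1,y1) in(("w2",(425,155,505,230)),("w3",(365,170,445,255))):
    h=cv2.cvtColor(cv2.imread(f"pics/{k}.png")[y0:y1,x0:x1],cv2.COLOR_BGR2HSV)
    m=(h[...,2]>135)
    b=max(blobs(m,150),key=cv2.contourArea); e=cv2.fitEllipse(cv2.convexHull(b)); pad[k]=np.array(e[0])+[x0,y0]
    print(k,pad[k],e[1:])
X,e=tri(W["w2"],pad["w2"],W["w3"],pad["w3"]); print("pad",X,e)
C2=[(397,131),(509,131),(405.5,272)];C3=[(336,121),(481,121),(337,292)]
Y=[tri(W["w2"],a,W["w3"],b) for a,b in zip(C2,C3)]; print(Y)
# plane cast: roof at nominal
y=np.radians(-11.9);s=np.radians(35)
n=np.array([-np.sin(s)*np.cos(y),-np.sin(s)*np.sin(y),np.cos(s)])
ux=np.array([np.cos(s)*np.cos(y),np.cos(s)*np.sin(y),np.sin(s)]);uy=np.array([-np.sin(y),np.cos(y),0])
def castp(p,u,o):
    d=p["R"].T@np.linalg.solve(p["camera_matrix"],[u[0],u[1],1]); c=-p["R"].T@p["t"]
    return c+d*(n@(o-c))/(n@d)
o=np.array([.5091,.3094,.110])
q=[castp(W["w3"],u,o)-o for u in((336,121),(481,121),(463,292))]
for v in q: print("corner slope/across", v@ux,v@uy)
for k in W:
  for h in(.005,.010,.015):
    v=castp(W[k],pad[k],o+h*n)-o; print(k,h,"pad slope/across",v@ux,v@uy)
E
python3 n.py
```

```text
w2 [465.2072 191.7869] ((29.970314025878906, 35.143619537353516), 114.81047058105469)
w3 [406.1808 214.4154] ((37.31104278564453, 40.60234832763672), 66.62738800048828)
pad [0.5    0.3118 0.1213] [0.2 0.3]
[(array([0.4285, 0.2613, 0.0645]), array([0.2, 0.2])), (array([0.4542, 0.3858, 0.0648]), array([0.2, 0.3])), (array([0.5609, 0.2347, 0.1574]), array([1.9, 1.9]))]
corner slope/across -0.08262463884708089 -0.06376588716925786
corner slope/across -0.08277524241854485 0.0648445667569441
corner slope/across 0.08217263658319261 0.0664475390488581
w2 0.005 pad slope/across -0.0059059218264445506 0.004127029478262633
w2 0.01 pad slope/across -0.0035238153753776344 0.002080011809696838
w2 0.015 pad slope/across -0.0011417089243107624 3.2994141131030205e-05
w3 0.005 pad slope/across 0.0010276155306150792 0.0028657017995780227
w3 0.01 pad slope/across -0.00012478113051329637 0.0017273328434903295
w3 0.015 pad slope/across -0.0012771777916416004 0.0005889638874026586
```

```bash
cat > g.py <<'E'
from h import *
import sys
np.set_printoptions(precision=4,suppress=True)
y=np.radians(-11.9);s=np.radians(35)
n=np.array([-np.sin(s)*np.cos(y),-np.sin(s)*np.sin(y),np.cos(s)])
ux=np.array([np.cos(s)*np.cos(y),np.cos(s)*np.sin(y),np.sin(s)]);uy=np.array([-np.sin(y),np.cos(y),0])
pad=np.array([.5091,.3094,.110])+.014*n-.0005*ux+.0006*uy
o=robot.get_obs(); R=Ro.from_euler("xyz",o["ee_rot"]).as_matrix()
nose=o["tool_pos"]+.1334*R[:,2]; v=nose-pad
print("nose rel pad (mm) slope,across,normal",1e3*np.array([v@ux,v@uy,v@n]),"F.n",o["wrist_force"]@n,"F",o["wrist_force"],"tilt err deg",np.degrees(np.arccos(min(1,-R[:,2]@n))))
for d in map(float,sys.argv[1:]): print("to standoff",d,"cm:",100*(pad+n*d/1e3-nose))
print("1mm in, cm",-n*.1)
E
python3 g.py 12 6
```

```text
nose rel pad (mm) slope,across,normal [  2.5603 -79.8083  45.0005] F.n -0.9795366522550516 F [ 0.4909  0.0078 -0.8606] tilt err deg 0.1003812627815858
to standoff 12.0 cm: [ 3.2926  7.4622 -2.8501]
to standoff 6.0 cm: [ 3.6294  7.3913 -3.3416]
1mm in, cm [ 0.0561 -0.0118 -0.0819]
```

```bash
python3 -m pendant '[[0.7,2.5,0,0,0,0,0],[0.6,2.5,0,0,0,0,0],[0.5,2.4,-0.6,0,0,0,0],[0.8,0.04,-1.1,0,0,0,0],[0.69,0.02,-1.15,0,0,0,0],[0,0,0,0,0,0,0],[0,0,0,0,0,0,0],[0,0,0,0,0,0,0]]'
python3 g.py 5 0
```

```text
time: 7.05
tool_pos: [0.4174, 0.329, 0.2383]
ee_rot: [-3.141, 0.612, 2.936]
wrist_force: [0.6, 1.0, -2.0]
width: 0.026
finger_force: 30.0
nose rel pad (mm) slope,across,normal [-2.6306 -0.2998 11.528 ] F.n -1.849260807323835 F [ 0.6443  1.0326 -1.9651] tilt err deg 0.0475331084263834
to standoff 5.0 cm: [ 0.5834 -0.0923 -0.3839]
to standoff 0.0 cm: [ 0.864  -0.1514 -0.7934]
1mm in, cm [ 0.0561 -0.0118 -0.0819]
```

```bash
python3 -m pendant '[[0.3,-0.04,-0.2,0,0,0,0],[0.28,-0.05,-0.18,0,0,0,0],[0,0,0,0,0,0,0],[0,0,0,0,0,0,0],[0,0,0,0,0,0,0],[0,0,0,0,0,0,0]]'
python3 g.py 2
```

```text
time: 7.65
tool_pos: [0.4227, 0.3289, 0.2338]
ee_rot: [-3.14, 0.611, 2.938]
wrist_force: [0.5, -0.4, -2.8]
width: 0.0256
finger_force: 30.0
nose rel pad (mm) slope,across,normal [-1.0497  0.7578  4.775 ] F.n -2.652561700351644 F [ 0.4927 -0.4112 -2.8412] tilt err deg 0.03472951970933595
to standoff 2.0 cm: [ 0.2243 -0.1247 -0.1671]
1mm in, cm [ 0.0561 -0.0118 -0.0819]
```

```bash
python3 -m pendant '[[0.16,-0.07,-0.08,0,0,0,0],[0,0,0,0,0,0,0],[0,0,0,0,0,0,0],[0,0,0,0,0,0,0]]'; python3 g.py
python3 -m pendant '[[0.056,-0.012,-0.082,0,0,0,0],[0,0,0,0,0,0,0],[0,0,0,0,0,0,0]]'; python3 g.py
python3 -m pendant '[[0.056,-0.012,-0.082,0,0,0,0],[0,0,0,0,0,0,0],[0,0,0,0,0,0,0]]'; python3 g.py
```

```text
time: 8.05
tool_pos: [0.4244, 0.3281, 0.2329]
ee_rot: [-3.14, 0.611, 2.938]
wrist_force: [0.1, -0.3, -2.3]
width: 0.0256
finger_force: 30.0
nose rel pad (mm) slope,across,normal [-0.0696  0.2491  3.0294] F.n -2.011731685625132 F [ 0.1377 -0.3333 -2.3134] tilt err deg 0.019867505322018454
1mm in, cm [ 0.0561 -0.0118 -0.0819]
time: 8.35
tool_pos: [0.425, 0.3279, 0.232]
ee_rot: [-3.14, 0.611, 2.938]
wrist_force: [-0.8, -0.4, -1.2]
width: 0.0258
finger_force: 30.0
nose rel pad (mm) slope,across,normal [-0.0729  0.211   1.9808] F.n -0.5531223753099028 F [-0.7964 -0.4183 -1.1605] tilt err deg 0.016784782183116787
1mm in, cm [ 0.0561 -0.0118 -0.0819]
time: 8.65
tool_pos: [0.4255, 0.3278, 0.2312]
ee_rot: [-3.139, 0.611, 2.938]
wrist_force: [0.9, 0.5, -2.2]
width: 0.0257
finger_force: 30.0
nose rel pad (mm) slope,across,normal [-0.1004  0.1953  0.9696] F.n -2.27047717715909 F [ 0.8986  0.4772 -2.2249] tilt err deg 0.013441688865642511
1mm in, cm [ 0.0561 -0.0118 -0.0819]
```

```bash
python3 -m pendant '[[0.056,-0.012,-0.082,0,0,0,0],[0,0,0,0,0,0,0],[0,0,0,0,0,0,0]]'; python3 g.py|head -1
python3 -m pendant '[[0.056,-0.012,-0.082,0,0,0,0],[0,0,0,0,0,0,0],[0,0,0,0,0,0,0]]'; python3 g.py|head -1
python3 -m pendant '[[0.056,-0.012,-0.082,0,0,0,0],[0,0,0,0,0,0,0],[0,0,0,0,0,0,0]]'; python3 g.py|head -1
```

```text
time: 8.95
tool_pos: [0.4261, 0.3277, 0.2304]
ee_rot: [-3.139, 0.611, 2.938]
wrist_force: [0.2, -0.2, -2.7]
width: 0.0261
finger_force: 30.0
nose rel pad (mm) slope,across,normal [-0.0793  0.2376 -0.0165] F.n -2.378830923275416 F [ 0.2373 -0.1841 -2.7148] tilt err deg 0.017581857200566396
time: 9.25
tool_pos: [0.4266, 0.3277, 0.2299]
ee_rot: [-3.14, 0.611, 2.938]
wrist_force: [-0.9, 0.5, -1.1]
width: 0.026
finger_force: 30.0
nose rel pad (mm) slope,across,normal [ 0.0782  0.3971 -0.7032] F.n -0.30121854354170563 F [-0.9011  0.5431 -1.0635] tilt err deg 0.04258030307659718
time: 9.55
tool_pos: [0.4271, 0.3276, 0.2291]
ee_rot: [-3.14, 0.611, 2.938]
wrist_force: [-2.1, 0.3, 1.3]
width: 0.0259
finger_force: 30.0
nose rel pad (mm) slope,across,normal [ 0.0677  0.3945 -1.6711] F.n 2.3033069046356314 F [-2.1345  0.2596  1.3119] tilt err deg 0.043547796657115646
```

```bash
python3 -m pendant '[[0.056,-0.012,-0.082,0,0,0,0],[0.017,-0.006,-0.025,0,0,0,0],[0,0,0,0,0,0,0],[0,0,0,0,0,0,0]]'; python3 g.py|head -1
python3 -m pendant '[[0,0,0,0,0,0,0],[0,0,0,0,0,0,0]]'; python3 g.py|head -1
```

```text
time: 9.95
tool_pos: [0.4279, 0.3274, 0.2281]
ee_rot: [-3.14, 0.611, 2.938]
wrist_force: [-3.7, -0.6, 2.4]
width: 0.0262
finger_force: 30.0
nose rel pad (mm) slope,across,normal [ 0.1154  0.3839 -2.9639] F.n 4.014842436462459 F [-3.7145 -0.5549  2.4363] tilt err deg 0.04500957437662975
time: 10.15
tool_pos: [0.428, 0.3274, 0.228]
ee_rot: [-3.14, 0.611, 2.938]
wrist_force: [-4.5, -0.3, 2.5]
width: 0.0261
finger_force: 30.0
nose rel pad (mm) slope,across,normal [ 0.1126  0.3753 -3.1037] F.n 4.557275951923865 F [-4.4727 -0.3171  2.5447] tilt err deg 0.043350955240425024
```

```bash
for i in 1 2 3; do python3 -m pendant '[[0,0,0,0,0,0,0],[0,0,0,0,0,0,0],[0,0,0,0,0,0,0],[0,0,0,0,0,0,0],[0,0,0,0,0,0,0],[0,0,0,0,0,0,0],[0,0,0,0,0,0,0],[0,0,0,0,0,0,0]]' >/dev/null; python3 g.py|head -1; done
```

```text
nose rel pad (mm) slope,across,normal [ 0.0735  0.3598 -3.2161] F.n 4.850577636044296 F [-3.9829  0.4581  3.1264] tilt err deg 0.0378149120888617
nose rel pad (mm) slope,across,normal [ 0.0719  0.3772 -3.2169] F.n 4.630222269604879 F [-3.1915  1.6753  3.2239] tilt err deg 0.03965464346271904
nose rel pad (mm) slope,across,normal [ 0.0254  0.3291 -3.2349] F.n 4.7313249205876176 F [-3.3652  1.7703  3.2146] tilt err deg 0.03355768217814501
```

```bash
python3 - <<'E'
from h import *
im=imaging.snapshot("scene")[:,:,::-1]; s=cv2.imread("pics/scene0.png")
a=np.hstack([x[210:350,430:590] for x in(s,im)]); cv2.imwrite("pics/c2.png",cv2.resize(a,None,fx=2.5,fy=2.5,interpolation=2))
E
```

```text
(no output)
```

View pics/c2.png

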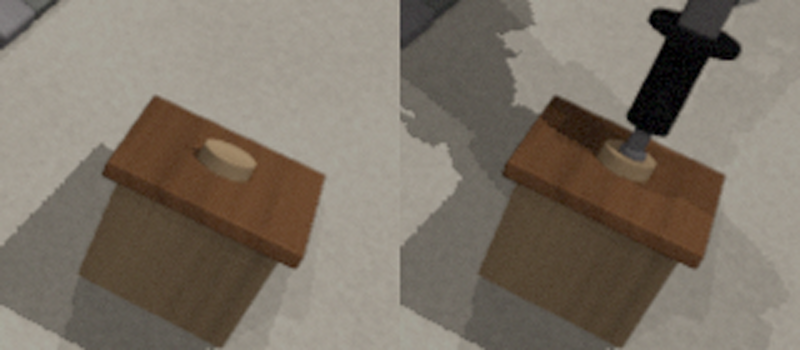

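The side-by-side crop shows the foot standing squarely on the pad's middle, at about (630,154) in the right half. The house edges have not moved.

```bash
python3 -m pendant '[[-0.17,0.035,0.245,0,0,0,0],[-0.28,0.06,0.41,0,0,0,0],[-0.84,0.18,1.23,0,0,0,0],[-1.12,0.24,1.64,0,0,0,0],[-1.12,0.24,1.64,0,0,0,0],[-1.12,0.24,1.64,0,0,0,0],[0,-1.5,2,1.44,6.85,0,0],[0,-2.5,2,1.44,6.85,0,0]]'
python3 -m pendant '[[0.5,-3,2,1.44,6.85,0,0],[1.5,-3,1,1.44,6.85,0,0],[2,-3,0,1.44,6.85,0,0],[2,-3,0,0,0,6.4,0],[2,-3,0,0,0,6.4,0],[2,-3,0,0,0,6.4,0],[0,0,0,0,0,0,0],[0,0,0,0,0,0,0]]'
```

```text
time: 13.4
tool_pos: [0.379, 0.2983, 0.3342]
ee_rot: [-3.137, 0.359, 2.946]
wrist_force: [1.8, -1.3, -2.1]
width: 0.0257
finger_force: 30.0
time: 14.2
tool_pos: [0.4813, 0.1164, 0.3643]
ee_rot: [3.142, -0.004, -3.014]
wrist_force: [0.5, -0.3, -2.3]
width: 0.0258
finger_force: 30.0
```

```bash
python3 -m pendant '[[2,-2.5,0,0,0,0,0],[2,-2.5,0,0,0,0,0],[2,-2.5,0,0,0,0,0],[1.3,-2.15,0,0,0,0,0],[0,0,0,0,0,0,0],[0,0,0,0,0,0,0],[0,0,0,0,0,0,0]]'
python3 -m pendant '[[0,0,0,0,0,0,0],[0,0,0,0,0,0,0]]'
python3 - <<'E'
from h import *
p=imaging.camera_params("wrist"); o=robot.get_obs();print(o["tool_pos"],o["ee_rot"])
im=imaging.snapshot("wrist")[:,:,::-1]; cv2.imwrite("pics/w4.png",im)
E
```

```text
time: 14.9
tool_pos: [0.5537, 0.0223, 0.3661]
ee_rot: [3.141, 0.0, -3.009]
wrist_force: [0.1, 0.2, -1.6]
width: 0.0257
finger_force: 30.0
time: 15.1
tool_pos: [0.554, 0.0217, 0.3663]
ee_rot: [3.142, 0.001, -3.009]
wrist_force: [-0.0, -0.2, -2.2]
width: 0.0258
finger_force: 30.0
[0.55397439 0.02173058 0.36630177] [ 3.14153065e+00  7.84297625e-04 -3.00927597e+00]
```

View pics/w4.png

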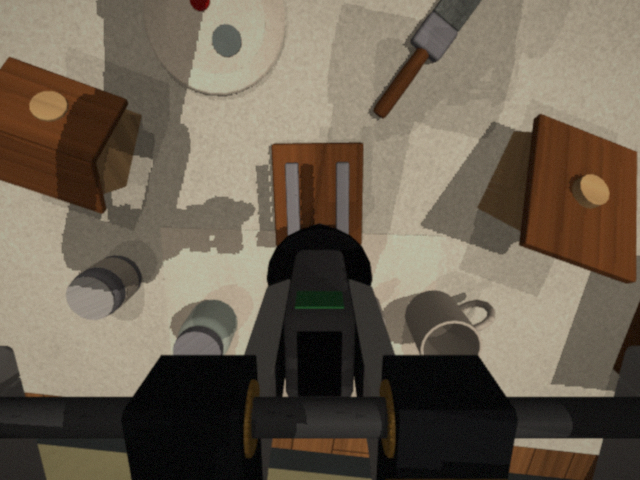

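The wrist view shows the prongs at columns 292 and 343, so their centre is about 2 mm to the left of the held gauge (320). The pose readout gives the same offset.

```bash
python3 -m pendant '[[0,-0.18,0,0,0,-0.3,0],[0,0,-3,0,0,0,0],[0,0,-3,0,0,0,0],[0,0,-2,0,0,0,0],[0,0,-1,0,0,0,0],[0,0,0,0,0,0,0],[0,0,0,0,0,0,0],[0,0,0,0,0,0,0]]'
```

```text
time: 15.95
tool_pos: [0.5551, 0.0189, 0.2777]
ee_rot: [-3.141, 0.003, -3.016]
wrist_force: [0.4, -0.2, -2.0]
width: 0.0257
finger_force: 30.0
```

```bash
python3 -m pendant '[[-0.08,0.08,-1,0,0,0,0],[0,0,-2,0,0,0,0],[0,0,-2,0,0,0,0],[0,0,-2,0,0,0,0],[0,0,-2,0,0,0,0],[0,0,-1.5,0,0,0,0],[0,0,0,0,0,0,0],[0,0,0,0,0,0,0]]'
python3 -m pendant '[[0,0,0,0,0,0,0],[0,0,0,0,0,0,0],[0,0,0,0,0,0,0]]'
```

```text
time: 16.75
tool_pos: [0.5538, 0.0198, 0.1711]
ee_rot: [3.142, 0.0, -3.016]
wrist_force: [-0.8, -0.6, -1.6]
width: 0.0257
finger_force: 30.0
time: 17.05
tool_pos: [0.5542, 0.0197, 0.1719]
ee_rot: [-3.141, 0.002, -3.016]
wrist_force: [-0.8, 0.2, -2.6]
width: 0.0258
finger_force: 30.0
```

```bash
python3 -m pendant '[[0,0,-0.4,0,0,0,0],[0,0,-0.3,0,0,0,0],[0,0,0,0,0,0,0],[0,0,0,0,0,0,0]]'
python3 -m pendant '[[0,0,-0.08,0,0,0,0],[0,0,0,0,0,0,0],[0,0,0,0,0,0,0],[0,0,0,0,0,0,0]]'
python3 -m pendant '[[0,0,-0.05,0,0,0,0],[0,0,0,0,0,0,0],[0,0,0,0,0,0,0],[0,0,0,0,0,0,0]]'
```

```text
time: 17.45
tool_pos: [0.5535, 0.0198, 0.1635]
ee_rot: [3.141, -0.001, -3.016]
wrist_force: [-0.4, -0.2, -2.5]
width: 0.0258
finger_force: 30.0
time: 17.85
tool_pos: [0.5535, 0.0198, 0.1634]
ee_rot: [3.141, 0.0, -3.016]
wrist_force: [-1.4, 0.3, 1.6]
width: 0.0257
finger_force: 30.0
time: 18.25
tool_pos: [0.5535, 0.0198, 0.1634]
ee_rot: [-3.142, 0.0, -3.016]
wrist_force: [-2.5, -0.7, 5.6]
width: 0.026
finger_force: 30.0
```

```bash
python3 -m pendant '[[0,0,0.05,0,0,0,0],[0,0,0,0,0,0,0.5],[0,0,0,0,0,0,0.5],[0,0,0,0,0,0,0.8],[0,0,0,0,0,0,0.8],[0,0,0,0,0,0,0.8],[0,0,0,0,0,0,0.8],[0,0,0,0,0,0,0.8]]'
python3 -m pendant '[[0,0,0,0,0,0,0.9],[0,0,0.5,0,0,0,0.9],[0,0,2,0,0,0,0.9],[0,0,4,0,0,0,0.9],[0,0,4,0,0,0,0.9],[0,0,4,0,0,0,0.9],[0,0,0,0,0,0,0.9],[0,0,0,0,0,0,0.9]]'
python3 - <<'E'
from h import *
im=[imaging.snapshot(k)[:,:,::-1] for k in("wrist","scene")]
cv2.imwrite("pics/e.png",cv2.resize(np.hstack(im),(800,300),interpolation=cv2.INTER_AREA))
E
```

```text
time: 19.05
tool_pos: [0.5537, 0.0197, 0.163]
ee_rot: [3.142, 0.0, -3.016]
wrist_force: [0.2, 0.5, -0.4]
width: 0.0747
finger_force: 0.0
time: 19.85
tool_pos: [0.5541, 0.0197, 0.3096]
ee_rot: [-3.141, 0.003, -3.016]
wrist_force: [0.4, -0.4, -0.6]
width: 0.0845
finger_force: 0.0
```

View pics/e.png

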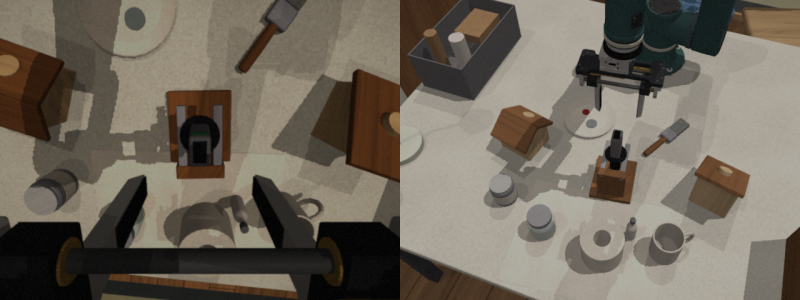

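The gauge hangs upright in its fork: collar at (200,135) in the wrist half, seated on both prongs. The gripper is clear and every other object stands where it was.

```bash
python3 -c "
from bench import robot
print(robot.close_job())"
```

```text
the job is handed in; nothing more can be done
None
```

The job is handed in: the gauge was pressed on the middle of the lean-to house's pad at about 6.7 N (nose about 3 mm in), held for over two seconds and hung back in its fork, with nothing else seen to have moved.

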